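# Open the press-and-turn safety cap of the cleaning-fluid jug

### The arm

A 6-joint arm with a two-finger parallel gripper is mounted at the origin on the work surface. World frame = base frame: x ahead of the robot, y to its left, z up, the work surface at z = 0. Lengths are in m, angles in degrees, forces in N, time in s.
With the tool pointing down it reaches from about 0.3 to 0.75 m from the base axis. Payload 8.5 kg.
Tool frame: the origin (TCP) lies between the finger pads; the fingertips stand env.finger_overhang ahead of it and the grasp point (between the pads) lies 2 mm behind it (env.finger_overhang is the distance from the TCP to the fingertips, in m); z points along the fingers, y is the line along which they close (so a half turn about z gives the same grasp; the last joint's range is limited). The gripper opens to 85 mm and grips with 20 to 120 N. Pads are 22 mm wide; open, the fingers measure 114 mm over their backs; the gripper's body (76 mm by 85 mm) begins 54 mm behind the grasp point. The pads swing forward as they close: fully open they stand 13 mm farther back than shut.
Start: joints at [56.591, 21.807, 74.336, -0, 83.858, -12.336], TCP at [0.198, 0.513, 0.248] pointing down, gripper open.
Joint ranges: [-178.18, 178.18], [-50.72, 133.34], [12.68, 142.11], [-81.47, 261.47], [9.98, 163.14], [-165.26, 165.26]. Speed limits (degrees/s): [136.94, 136.94, 180, 180, 180, 180].

### API

Orientations are given as a 3x3 rotation matrix whose columns are the frame's x, y, z axes.
In Python, from rig import env gives the robot as it stands. The module is installed in compiled form; this text tells all that it offers.
- The arm moves only by the tool jog_arm, never from a script. Its arguments are lists of equal length, an entry for each row: "hand": the finger opening in m, from 0 to 0.0854; "travel": the shift along the world's x, y, z in m, a list of three; "yaw": the turn about the world's z in rad. A call has exactly 5 rows; each row shifts and turns the commanded pose from where the row before left it; what a row does not reach is not made up. A row lasts 1/8 s, in which the tool goes at most 62.5 mm and 10.7 degrees, less where a joint would pass 70% of its speed; a pose out of reach is approached as far as the arm can. A call is refused whole if a number of a shift passes 0.0625 or a number of a turn 0.188, either way. A call with a gripper value outside its range is refused whole. The fingers move at their own pace and stop on an object; "grip_force" is the grip in N (left out, the last holds). Time passes only in rows, so rows that do not move let the fingers close, or fill a call up. It gives the time, the measured TCP pose, the force, the opening and the grip force at its end, in the units of the state.
- env.observe(): the state, without advancing time (a new reading comes with each control period).
- env.get_image(name): name is "scene" or "top" or "wrist"; returns the picture (420x560x3 uint8, red, green, blue); there is no depth.
- env.calibration(name): a dict with "fx", "fy", "cx", "cy" (pixels), "position" and "rotation" of the camera in the world; the wrist camera has in their place "hand_eye" (4x4, takes a point from camera to tool coordinates, whose origin is the TCP and whose axes are the flange's). Camera axes: x right, y down, z forward; pixel columns grow to the right and rows downward; lengths in m; the calibration is good to about 2 mm. A picture is of the moment at which its call begins: read the wrist's pose just before it. calibration takes no time and is no camera call.
- env.close_job(): hands the job in; it is judged then, once.
The state is a dict: "time_s": time; "q": joint angles; "qvel": joint speeds; "joint_efforts": joint torques, N m; "position": TCP position; "tool_rot": TCP orientation; "ft_force": force on the tool from outside, world axes, zero at the start; "wrist_torque": the same for the moment, N m; "grip_width": finger opening in m; "gripper_force": force on a finger pad.
Only numpy, scipy, OpenCV 4.12 (cv2) and the standard library are available. Lean on these libraries where they do the work, as an engineer would, in place of code of your own. Each camera call takes 0.05 s, during which the arm holds its last target. There are 200 camera calls.

### The job

Open the cleaning-fluid jug with the red safety cap: press the cap firmly down and, keeping it pressed, turn it about 75 degrees anticlockwise (seen from above) so that it comes free. Lift it off and set it down upright near the middle of the white-topped round stand.

Things in the scene. Friction and masses are not known exactly. Their poses are not given: they have to be found in the camera images.
- red_cap: Round red cap, 70 g. Origin: centre of its underside, z up. Metal stem 34 mm across to 17.5 mm height, two lugs at its foot reach 26 mm from the axis along +x and -x; red head 52 mm across from 17.5 to 53.5 mm, white pointer on top along +x. Grip the head's sides, any yaw, about 43 mm above the origin, so the fingertips clear the collar, whose top is 8.5 mm above the origin at the start.
- collar (a point): Where the cap's origin sits when locked: on the jug's axis, 137 mm above the bench. The collar is a bayonet: a spring (10 N, 14 N when down) holds the cap up in locking notches. Push it down 5 to 6 mm (frees at 4, bottoms at 7), turn it 75 degrees (plus or minus 6; stop at 81) anticlockwise seen from above, lift straight up: clear after 20 mm.
- red_jug: White round jug, 104 mm across, fixed. Origin: centre of its underside, z up. Shoulder 130 mm high, collar 69 mm across up to 145.5 mm. Locked cap's x lies along jug x (black dot); green dot 75 degrees on: open. Loop handle on +x to 87 mm from the axis, 107 mm high. Two like jugs with fixed blue and black caps, all 190 mm high, stand in the same row, 150 mm or more between axes.
- white_stand: Heavy round black stand with a white top, fixed to the bench between the jugs and the robot. Origin: centre of its underside; the flat white top, 120 mm across, is 42 mm above the origin. A like stand with a dark top stands beside it: not that one.

How it is judged (in metres and radians):
On the way:
1. the red cap is pressed down in its collar and turned while down (over 20 degrees, at least 2.5 mm below its locked height) (z of red_cap in the frame of red_jug below 0.1345 m and angle between the x axis of red_cap and the x axis of red_jug, either way round above 0.35 rad and horizontal distance between red_cap and red_jug below 0.008 m), for 0.1 s.
At the end, for the whole second after the job is handed in: The red cap is off the jug and stands upright (within 10 degrees), at rest, on the white top of the white-topped stand (its underside within 5 mm of that top), its centre within 35 mm of the stand's centre (horizontal distance between red_cap and white_stand below 0.035 m and z of red_cap in the frame of white_stand between 0.037 and 0.047 m and angle between red_cap's own z axis and vertical below 0.17 rad and linear speed of red_cap below 0.02 m/s); the robot touches nothing.
It also fails if it takes over 43 s, if anything falls off the work surface, if the arm or the gripper's body presses on something with over 40 N, if the wrist force passes 120 N, or if a joint passes its speed limit or range.

## Working session

There is one attempt and no reset: what is moved stays moved. The work goes in short steps, Python scripts to look and compute and a tool call to move; the robot and the scene stay as the last step left them, time stands still between calls to the robot, and variables do not carry over. Pictures are saved under pics/ and viewed, at most 10 in all, crops included, and the job is handed in when it is done.

Besides the shell and the picture viewer there is one more tool, called after ">>>" as name(argument=value, ...) on one line, values as JSON. jog_arm: Moves the arm, as the interface text tells. Its arguments: {"type":"object","properties":{"hand":{"type":"array"},"travel":{"type":"array"},"yaw":{"type":"array"},"grip_force":{"type":"number"}},"required":["hand","travel","yaw"]}

```bash
mkdir -p pics; python3 - <<'E'
from rig import env
import cv2,numpy as np
s=env.observe(); print(s['time_s'],s['position'],s['tool_rot'],s['grip_width'],env.finger_overhang)
for n in ['scene','top']:
    im=env.get_image(n); cv2.imwrite(f'pics/{n}0.png',im[:,:,::-1]); c=env.calibration(n); print(n,c)
print(env.calibration('wrist'))
E
```

```text
0.0 [0.19761942 0.51295702 0.24772023] [[-9.33100383e-01  3.59615071e-01 -8.21971162e-04]
 [ 3.59615870e-01  9.33099602e-01 -1.24834002e-03]
 [ 3.18059079e-04 -1.46042042e-03 -9.99998883e-01]] 0.08514621916252194 0.017
scene {'fx': 414.11031770822046, 'fy': 414.11031770822046, 'cx': 270.0013407237003, 'cy': 210.63313385634214, 'position': array([0.98463258, 0.16459817, 0.70839239]), 'rotation': array([[-0.30434894,  0.73706555, -0.60341204],
       [ 0.95250524,  0.24231354, -0.18443946],
       [ 0.01027093, -0.63088709, -0.77580667]])}
top {'fx': 381.91382395187424, 'fy': 381.91382395187424, 'cx': 280.81022995958506, 'cy': 212.29246892806353, 'position': array([0.46603662, 0.00273148, 0.86191485]), 'rotation': array([[-0.01554912, -0.99623364,  0.08530387],
       [-0.99969293,  0.01713584,  0.01790015],
       [-0.01929449, -0.08499935, -0.99619417]])}
{'fx': 316.2856994209701, 'fy': 316.2856994209701, 'cx': 289.7091859437453, 'cy': 207.5346910377833, 'hand_eye': array([[-1.06957883e-03, -9.50707083e-01, -3.10088532e-01,
         7.95098505e-02],
       [ 9.99999401e-01, -9.44858713e-04, -5.52404566e-04,
        -6.25844000e-04],
       [ 2.32185083e-04, -3.10088937e-01,  9.50707525e-01,
        -1.25744116e-01],
       [ 0.00000000e+00,  0.00000000e+00,  0.00000000e+00,
         1.00000000e+00]])}
```

View pics/top0.png

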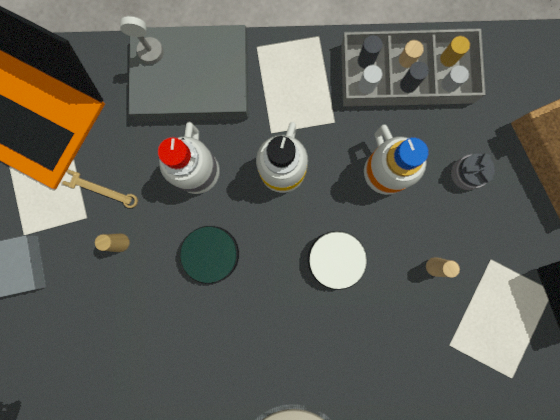

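View pics/scene0.png

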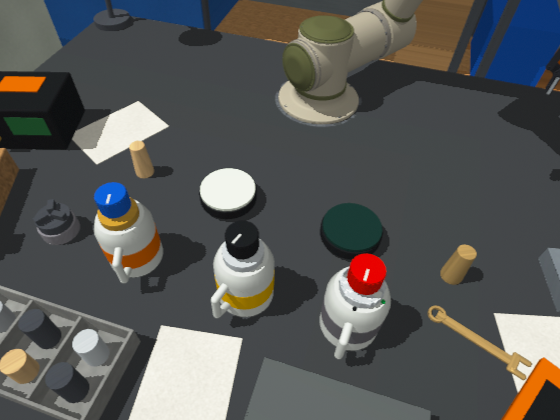

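The top view shows the red cap at (175,152) and the white-topped stand at (338,260). In the scene view they are at (366,273) and (228,192). The dark stand and the blue and black jugs are decoys.

```bash
cat > h.py <<'E'
import cv2,numpy as np
from rig import env
def cam(n,s=None):
    c=env.calibration(n)
    if n=='wrist':
        H=c['hand_eye'];R=np.array(s['tool_rot']);return c,R@H[:3,3]+s['position'],R@H[:3,:3]
    return c,np.array(c['position']),np.array(c['rotation'])
def ray(k,uv,z):
    c,p,R=k;uv=np.atleast_2d(uv).astype(float)
    d=np.c_[(uv[:,0]-c['cx'])/c['fx'],(uv[:,1]-c['cy'])/c['fy'],np.ones(len(uv))]@R.T
    return p+d*((z-p[2])/d[:,2])[:,None]
def proj(k,P):
    c,p,R=k;q=(np.atleast_2d(P)-p)@R
    return np.c_[q[:,0]/q[:,2]*c['fx']+c['cx'],q[:,1]/q[:,2]*c['fy']+c['cy']]
def red(im): h=cv2.cvtColor(im,cv2.COLOR_RGB2HSV);return (((h[...,0]<6)|(h[...,0]>174))&(h[...,1]>170)&(h[...,2]>70)).astype(np.uint8)
def white(im): h=cv2.cvtColor(im,cv2.COLOR_RGB2HSV);return ((h[...,1]<45)&(h[...,2]>150)).astype(np.uint8)
def blob(m,near=None):
    cs,_=cv2.findContours(m,cv2.RETR_EXTERNAL,cv2.CHAIN_APPROX_NONE)
    if near is None: return max(cs,key=cv2.contourArea)[:,0]
    return max([c for c in cs if cv2.pointPolygonTest(c,near,False)>=0],key=cv2.contourArea)[:,0]
E
python3 - <<'E'
from h import *
k={};hullc={}
for n,near in [('top',(338.,260.)),('scene',(228.,192.))]:
    im=cv2.imread(f'pics/{n}0.png')[:,:,::-1].copy();k[n]=cam(n)
    c=blob(red(im));x,y=cv2.minEnclosingCircle(ray(k[n],c,.1905)[:,:2].astype(np.float32))
    M=cv2.moments(c);print(n,'cap enc',x,y,'centroid@.175',ray(k[n],[M['m10']/M['m00'],M['m01']/M['m00']],.175)[0])
    w=blob(white(im),near);P=ray(k[n],w,.042)[:,:2].astype(np.float32)
    print('stand',cv2.fitEllipse(P))
    m=white(im);b=cv2.boundingRect(c.reshape(-1,1,2));sub=np.zeros_like(m);cv2.fillPoly(sub,[c.reshape(-1,1,2)],1)
    ys,xs=np.nonzero(m&sub);Q=ray(k[n],np.c_[xs,ys],.1905)[:,:2].astype(np.float32);print('pointer',len(xs),Q.mean(0),cv2.fitLine(Q,2,0,.01,.01).ravel()[:2])
E
```

```text
top cap enc (0.63333660364151, 0.20593008399009705) 0.03047536127269268 centroid@.175 [0.63682776 0.21022396 0.175     ]
stand ((0.4327790439128876, -0.10149461030960083), (0.11792034655809402, 0.11825909465551376), 55.70903778076172)<stdin>:10: RuntimeWarning: Mean of empty slice.
  ret = um.true_divide(
Traceback (most recent call last):
cv2.error: OpenCV(4.12.0) /io/opencv/modules/imgproc/src/linefit.cpp:50: error: (-215:Assertion failed) count > 0 in function 'fitLine2D_wods'
```

>>> jog_arm(hand=[0.085,0.085,0.085,0.085,0.085], travel=[[0.044,-0.03,0.006],[0.044,-0.03,0.006],[0.044,-0.03,0.006],[0.044,-0.03,0.006],[0.044,-0.03,0.006]], yaw=[-0.08,-0.08,-0.08,-0.08,-0.08])

```text
time_s: 0.72
position: [0.4189, 0.362, 0.2783]
tool_rot: [[-0.718, 0.696, -0.001], [0.696, 0.718, -0.0], [0.0, -0.001, -1.0]]
ft_force: [1.4, -0.3, -0.6]
grip_width: 0.085
gripper_force: 0.0
```

>>> jog_arm(hand=[0.085,0.085,0.085,0.085,0.085], travel=[[0.044,-0.031,0],[0.044,-0.031,0],[0.044,-0.031,0],[0.044,-0.031,0],[0.042,-0.031,0]], yaw=[-0.08,-0.08,-0.08,-0.08,-0.08], grip_force=100)

```text
time_s: 1.35
position: [0.637, 0.207, 0.2778]
tool_rot: [[-0.39, 0.921, -0.001], [0.921, 0.39, -0.0], [0.0, -0.001, -1.0]]
ft_force: [0.8, 0.8, -0.5]
grip_width: 0.0852
gripper_force: 0.0
```

>>> jog_arm(hand=[0.085,0.085,0.085,0.085,0.085], travel=[[0,0,0],[0,0,0],[0,0,0],[0,0,0],[0,0,0]], yaw=[0,0,0,0,0])

```text
time_s: 1.98
position: [0.6354, 0.2087, 0.2786]
tool_rot: [[-0.393, 0.92, 0.0], [0.92, 0.393, 0.0], [-0.0, 0.0, -1.0]]
ft_force: [-0.7, -0.0, 0.0]
grip_width: 0.085
gripper_force: 0.0
```

```bash
python3 - <<'E'
from h import *
s=env.observe();print(s['time_s'],s['position'],s['q'],s['ft_force'])
im=env.get_image('wrist');cv2.imwrite('pics/w1.png',im[:,:,::-1]);k=cam('wrist',s)
c=blob(red(im));print(cv2.boundingRect(c.reshape(-1,1,2)));print('cap enc',cv2.minEnclosingCircle(ray(k,c,.1905)[:,:2].astype(np.float32)))
E
```

```text
1.975 [0.63537824 0.20867439 0.27860354] [ 8.06244667e+00  3.36172309e+01  4.91904117e+01 -3.49356836e-04
  9.71760185e+01 -1.50747466e+01] [-0.65657235 -0.00296304  0.03434441]
(260, 176, 71, 78)
cap enc ((0.6369822025299072, 0.21246501803398132), 0.029375169426202774)
```

View pics/w1.png

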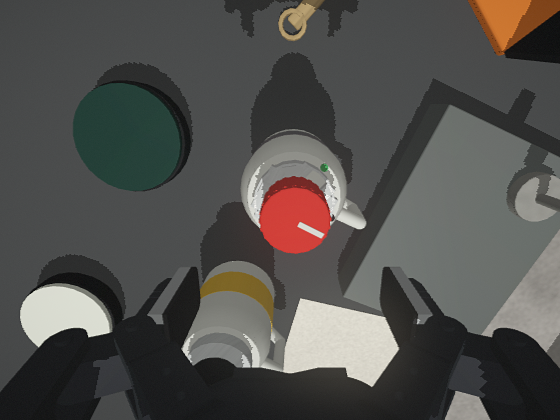

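The wrist view shows the red cap's top disc at about (295,218) with its pointer toward the lower right. The handle is to the right and the green dot is at (324,167).

```bash
python3 - <<'E'
from h import *
s=env.observe();k=cam('wrist',s);print(k[1],'tcp px',proj(k,s['position']))
im=cv2.imread('pics/w1.png')[:,:,::-1].copy()
v=im[...,0]*red(im);print(np.percentile(v[v>0],[5,25,50,75,95]))
c=blob((v>195).astype(np.uint8));print(cv2.fitEllipse(cv2.convexHull(c.reshape(-1,1,2))));P=ray(k,cv2.convexHull(c.reshape(-1,1,2))[:,0],.1905)[:,:2].astype(np.float32)
print('disc',cv2.fitEllipse(P),cv2.minEnclosingCircle(P))
for n in ['top','scene']:
    im=cv2.imread(f'pics/{n}0.png')[:,:,::-1].copy();k=cam(n)
    v=im[...,0]*red(im);print(np.percentile(v[v>0],[5,25,50,75,95]))
    c=blob((v>np.percentile(v[v>0],95)-30).astype(np.uint8));P=ray(k,cv2.convexHull(c.reshape(-1,1,2))[:,0],.1905)[:,:2].astype(np.float32)
    print('disc',n,cv2.fitEllipse(P),cv2.minEnclosingCircle(P))
    w=blob(white(im),(338.,260.) if n=='top' else (228.,192.));print('stand',cv2.fitEllipse(ray(k,w,.042)[:,:2].astype(np.float32)))
E
```

```text
[0.60406599 0.28114582 0.40428278] tcp px [[290.7722613  286.93084352]]
[116. 207. 208. 209. 210.]
((294.4532165527344, 220.28582763671875), (64.60828399658203, 69.95952606201172), 87.60543823242188)
disc ((0.6386473774909973, 0.20857705175876617), (0.049658987671136856, 0.05046387016773224), 116.67794799804688) ((0.638775646686554, 0.20820629596710205), 0.025694970041513443)
[115.8 198.  209.  210.  211. ]
disc top ((0.6379143595695496, 0.2091422975063324), (0.0491807647049427, 0.051203176379203796), 15.677407264709473) ((0.6375762820243835, 0.20884938538074493), 0.025775602087378502)
stand ((0.4327790439128876, -0.10149461030960083), (0.11792034655809402, 0.11825909465551376), 55.70903778076172)
[127. 166. 232. 233. 234.]
disc scene ((0.6397457122802734, 0.20880484580993652), (0.04927391931414604, 0.0504634715616703), 52.08069610595703) ((0.6398412585258484, 0.20827825367450714), 0.025679580867290497)
stand ((0.4346488416194916, -0.10181084275245667), (0.11811523884534836, 0.12087330222129822), 93.74556732177734)
```

>>> jog_arm(hand=[0.085,0.085,0.085,0.085,0.085], travel=[[0.003,0,0],[0,0,-0.035],[0,0,-0.035],[0,0,-0.02],[0,0,-0.0105]], yaw=[0,0,0,0,0])

```text
time_s: 2.65
position: [0.6387, 0.2082, 0.1767]
tool_rot: [[-0.392, 0.92, -0.001], [0.92, 0.392, -0.0], [0.0, -0.001, -1.0]]
ft_force: [0.0, 0.1, -0.3]
grip_width: 0.085
gripper_force: 0.0
```

>>> jog_arm(hand=[0.085,0.085,0.085,0.07,0.06], travel=[[0,0,0],[0,0,0],[0,0,0],[0,0,0],[0,0,0]], yaw=[0,0,0,0,0])

```text
time_s: 3.28
position: [0.6388, 0.2082, 0.178]
tool_rot: [[-0.392, 0.92, 0.0], [0.92, 0.392, 0.0], [-0.0, 0.0, -1.0]]
ft_force: [-0.4, 0.5, -0.8]
grip_width: 0.0599
gripper_force: 0.0
```

```bash
python3 - <<'E'
from h import *
s=env.observe();print(s['time_s'],s['position'],s['q'],s['ft_force'])
im=env.get_image('wrist');cv2.imwrite('pics/w2.png',im[:,:,::-1])
E
```

```text
3.275 [0.63878429 0.20820873 0.1780311 ] [ 7.98092984e+00  3.70685252e+01  5.91052466e+01  2.51034990e-04
  8.38096394e+01 -1.51093181e+01] [-0.35340447  0.52303906 -0.80933645]
```

View pics/w2.png

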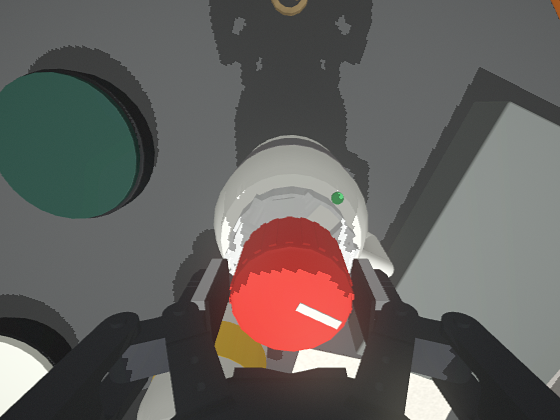

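The cap sits between the pads and is nearly centred, spanning columns 232–352. I'll close the gripper and press.

>>> jog_arm(hand=[0.045,0.04,0.04,0.04,0.04], travel=[[0,0,0],[0,0,0],[0,0,0],[0,0,0],[0,0,0]], yaw=[0,0,0,0,0], grip_force=100)

```text
time_s: 3.95
position: [0.6389, 0.2082, 0.1786]
tool_rot: [[-0.392, 0.92, 0.001], [0.92, 0.392, 0.0], [-0.0, 0.001, -1.0]]
ft_force: [-0.8, 0.2, 4.9]
grip_width: 0.0496
gripper_force: 102.9
```

>>> jog_arm(hand=[0.04,0.04,0.04,0.04,0.04], travel=[[0,0,-0.002],[0,0,-0.002],[0,0,-0.0015],[0,0,0],[0,0,0]], yaw=[0,0,0,0,0])

```text
time_s: 4.58
position: [0.6389, 0.2083, 0.1742]
tool_rot: [[-0.392, 0.92, 0.002], [0.92, 0.392, 0.0], [-0.001, 0.002, -1.0]]
ft_force: [-3.5, -0.9, 11.9]
grip_width: 0.0493
gripper_force: 102.9
```

>>> jog_arm(hand=[0.04,0.04,0.04,0.04,0.04], travel=[[0,0,-0.002],[0,0,0],[0,0,0],[0,0,0],[0,0,0]], yaw=[0,0,0,0,0])

```text
time_s: 5.2
position: [0.6389, 0.2082, 0.1724]
tool_rot: [[-0.392, 0.92, 0.002], [0.92, 0.392, 0.0], [-0.001, 0.002, -1.0]]
ft_force: [-4.2, -0.0, 13.3]
grip_width: 0.0498
gripper_force: 103.0
```

>>> jog_arm(hand=[0.04,0.04,0.04,0.04,0.04], travel=[[0,0,0],[0,0,0],[0,0,0],[0,0,0],[0,0,0]], yaw=[0.08,0.08,0.08,0.08,0.08])

```text
time_s: 5.82
position: [0.6398, 0.2084, 0.1728]
tool_rot: [[-0.721, 0.693, 0.005], [0.693, 0.721, 0.001], [-0.003, 0.004, -1.0]]
ft_force: [-0.1, 0.5, 12.2]
grip_width: 0.0499
gripper_force: 103.1
```

```bash
python3 - <<'E'
from h import *
s=env.observe();print(s['wrist_torque'],s['tool_rot'])
im=env.get_image('wrist');cv2.imwrite('pics/w3.png',im[:,:,::-1])
E
```

```text
[ 0.05809876  0.06772214 -0.09184895] [[-7.21238529e-01  6.92667280e-01  5.19843537e-03]
 [ 6.92679681e-01  7.21244813e-01  8.83199426e-04]
 [-3.13758120e-03  4.23784800e-03 -9.99986098e-01]]
```

View pics/w3.png

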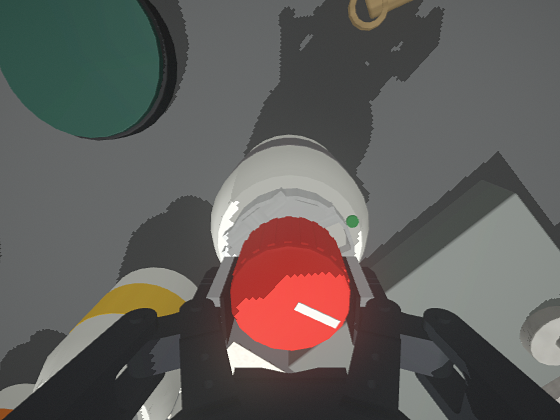

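The pointer keeps the same place in the hand view, running from (298,306) to (335,325), so the cap is turning with the gripper. I'll finish the turn.

>>> jog_arm(hand=[0.04,0.04,0.04,0.04,0.04], travel=[[0,0,0],[0,0,0],[0,0,0],[0,0,0],[0,0,0]], yaw=[0.12,0.12,0.12,0.12,0.12])

```text
time_s: 6.5
position: [0.6398, 0.2084, 0.1729]
tool_rot: [[-0.987, 0.163, 0.005], [0.163, 0.987, 0.001], [-0.005, 0.002, -1.0]]
ft_force: [-0.7, 0.1, 11.6]
grip_width: 0.0496
gripper_force: 103.4
```

>>> jog_arm(hand=[0.04,0.04,0.04,0.04,0.04], travel=[[0,0,0],[0,0,0],[0,0,0],[0,0,0],[0,0,0]], yaw=[0.12,0.12,0.07,0,0])

```text
time_s: 7.12
position: [0.6398, 0.2084, 0.1729]
tool_rot: [[-0.99, -0.142, 0.005], [-0.142, 0.99, 0.001], [-0.006, 0.0, -1.0]]
ft_force: [0.1, 1.1, 12.2]
grip_width: 0.0497
gripper_force: 103.5
```

```bash
python3 - <<'E'
from h import *
s=env.observe();R=s['tool_rot'];print(s['wrist_torque'],'turn',np.degrees(np.arctan2(R[1][0],R[0][0])-np.arctan2(.92,-.392))%360)
def ang(im,box=(250,320,270,350)):
    sub=im[280:350,240:345];w=white(sub)&1;n,l,st,_=cv2.connectedComponentsWithStats(w)
    i=1+np.argmax([a if 30<a<800 else 0 for a in st[1:,4]]);ys,xs=np.nonzero(l==i);v=cv2.fitLine(np.c_[xs,ys].astype(np.float32),2,0,.01,.01).ravel();return len(xs),np.degrees(np.arctan2(v[1],v[0])),v[2:]+[240,280]
for n in ['w2','w3']: print(ang(cv2.imread(f'pics/{n}.png')[:,:,::-1].copy()))
im=env.get_image('wrist');cv2.imwrite('pics/w4.png',im[:,:,::-1]);print(ang(im))
E
```

```text
[0.01895324 0.04247648 0.1118517 ] turn 75.07609431266451
(400, np.float32(24.301184), array([317.98500061, 315.5625    ]))
(399, np.float32(24.22508), array([316.48120117, 314.88220596]))
(46, np.float32(10.945081), array([331.08695984, 324.10869598]))
```

View pics/w4.png

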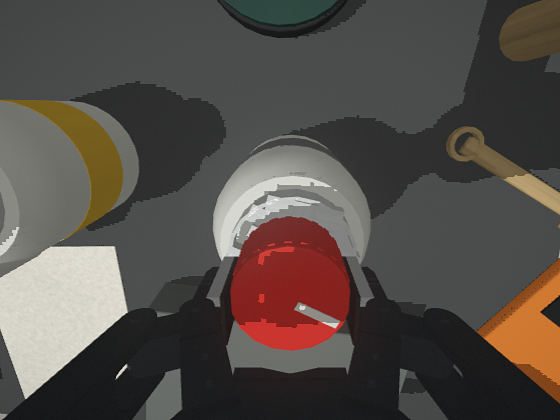

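The pointer is now partly in shadow but still runs from (298,306) to (337,325). The cap has turned 75° without slipping, so I'll lift.

>>> jog_arm(hand=[0.04,0.04,0.04,0.04,0.04], travel=[[0,0,0.006],[0,0,0.006],[0,0,0.008],[0,0,0.01],[0,0,0.01]], yaw=[0,0,0,0,0])

```text
time_s: 7.8
position: [0.6387, 0.2082, 0.2107]
tool_rot: [[-0.99, -0.142, -0.001], [-0.142, 0.99, -0.0], [0.001, 0.0, -1.0]]
ft_force: [-0.3, -0.2, -1.1]
grip_width: 0.0495
gripper_force: 103.3
```

>>> jog_arm(hand=[0.04,0.04,0.04,0.04,0.04], travel=[[0,0,0.03],[-0.01,-0.01,0.03],[-0.025,-0.03,0],[-0.03,-0.045,0],[-0.03,-0.045,0]], yaw=[0,0,0,0,0])

```text
time_s: 8.43
position: [0.5427, 0.0771, 0.2706]
tool_rot: [[-0.99, -0.142, 0.0], [-0.142, 0.99, -0.0], [-0.0, -0.0, -1.0]]
ft_force: [-0.1, 0.0, -0.6]
grip_width: 0.0499
gripper_force: 103.5
```

>>> jog_arm(hand=[0.04,0.04,0.04,0.04,0.04], travel=[[-0.03,-0.045,0],[-0.03,-0.045,0],[-0.03,-0.045,0],[-0.02,-0.03,0],[0,-0.015,0]], yaw=[0,0,0,0,0])

```text
time_s: 9.05
position: [0.433, -0.1029, 0.271]
tool_rot: [[-0.99, -0.14, 0.001], [-0.14, 0.99, -0.0], [-0.001, -0.0, -1.0]]
ft_force: [-0.4, 0.0, -0.7]
grip_width: 0.0495
gripper_force: 103.5
```

>>> jog_arm(hand=[0.04,0.04,0.04,0.04,0.04], travel=[[0,0,-0.03],[0,0,-0.04],[0,0,-0.04],[0,0,-0.03],[0,0,-0.015]], yaw=[0,0,0,0,0])

```text
time_s: 9.68
position: [0.4342, -0.1013, 0.1139]
tool_rot: [[-0.99, -0.142, -0.002], [-0.142, 0.99, 0.001], [0.001, 0.001, -1.0]]
ft_force: [0.2, -0.1, -0.1]
grip_width: 0.0496
gripper_force: 103.5
```

```bash
python3 - <<'E'
from h import *
s=env.observe();print(s['time_s'],s['position'],s['ft_force'])
im=env.get_image('scene');cv2.imwrite('pics/s2.png',cv2.resize(im[100:300,120:380,::-1],None,fx=2,fy=2))
E
```

```text
9.675 [ 0.43420637 -0.10131903  0.11390608] [ 0.22133859 -0.06459425 -0.13374888]
```

View pics/s2.png

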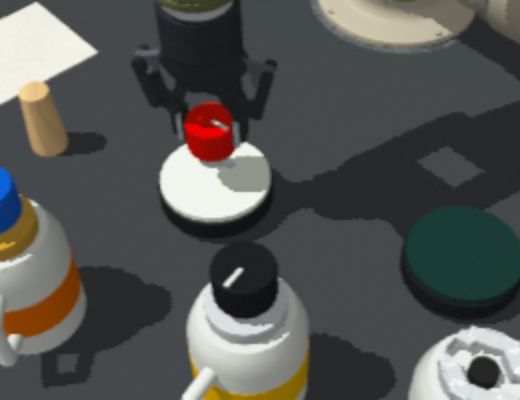

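The crop shows the cap upright in the gripper over the white top. I'll lower it until it touches.

>>> jog_arm(hand=[0.04,0.04,0.04,0.04,0.04], travel=[[0,0,-0.012],[0,0,-0.01],[0,0,-0.004],[0,0,0],[0,0,0]], yaw=[0,0,0,0,0])

```text
time_s: 10.35
position: [0.4339, -0.1019, 0.0897]
tool_rot: [[-0.99, -0.142, 0.001], [-0.142, 0.99, -0.0], [-0.001, -0.0, -1.0]]
ft_force: [-0.6, 0.2, -1.5]
grip_width: 0.0496
gripper_force: 103.5
```

>>> jog_arm(hand=[0.04,0.04,0.04,0.04,0.04], travel=[[0,0,-0.001],[0,0,-0.001],[0,0,-0.001],[0,0,0],[0,0,0]], yaw=[0,0,0,0,0])

```text
time_s: 10.98
position: [0.4338, -0.1018, 0.0863]
tool_rot: [[-0.99, -0.142, -0.0], [-0.142, 0.99, -0.0], [0.0, -0.0, -1.0]]
ft_force: [-0.6, 0.2, -0.1]
grip_width: 0.0496
gripper_force: 103.5
```

>>> jog_arm(hand=[0.04,0.04,0.04,0.04,0.04], travel=[[0,0,-0.001],[0,0,-0.001],[0,0,-0.0005],[0,0,0],[0,0,0]], yaw=[0,0,0,0,0])

```text
time_s: 11.6
position: [0.4338, -0.1018, 0.0838]
tool_rot: [[-0.99, -0.142, 0.0], [-0.142, 0.99, -0.0], [-0.0, -0.0, -1.0]]
ft_force: [0.9, -0.6, -0.9]
grip_width: 0.0497
gripper_force: 103.5
```

>>> jog_arm(hand=[0.04,0.04,0.04,0.04,0.04], travel=[[0,0,-0.001],[0,0,0],[0,0,-0.0005],[0,0,0],[0,0,0]], yaw=[0,0,0,0,0])

```text
time_s: 12.22
position: [0.4339, -0.1018, 0.0835]
tool_rot: [[-0.99, -0.142, 0.001], [-0.142, 0.99, -0.001], [-0.001, -0.001, -1.0]]
ft_force: [-3.7, 1.6, 16.7]
grip_width: 0.0494
gripper_force: 104.7
```

>>> jog_arm(hand=[0.04,0.04,0.05,0.053,0.056], travel=[[0,0,0.001],[0,0,0],[0,0,0],[0,0,0],[0,0,0]], yaw=[0,0,0,0,0], grip_force=30)

```text
time_s: 12.85
position: [0.4337, -0.1018, 0.0832]
tool_rot: [[-0.99, -0.142, -0.0], [-0.142, 0.99, 0.0], [0.0, 0.0, -1.0]]
ft_force: [-0.1, 0.4, -0.7]
grip_width: 0.0564
gripper_force: 0.0
```

>>> jog_arm(hand=[0.065,0.075,0.085,0.085,0.085], travel=[[0,0,0],[0,0,0],[0,0,0],[0,0,0],[0,0,0]], yaw=[0,0,0,0,0])

```text
time_s: 13.48
position: [0.4337, -0.1018, 0.0833]
tool_rot: [[-0.99, -0.142, -0.0], [-0.142, 0.99, -0.0], [0.0, -0.0, -1.0]]
ft_force: [0.1, -0.7, -0.2]
grip_width: 0.0848
gripper_force: 0.0
```

>>> jog_arm(hand=[0.085,0.085,0.085,0.085,0.085], travel=[[0,0,0.02],[0,0,0.04],[0,0,0.05],[0,0,0.03],[0,0,0]], yaw=[0,0,0,0,0])

```text
time_s: 14.1
position: [0.4343, -0.1021, 0.2251]
tool_rot: [[-0.99, -0.142, 0.004], [-0.142, 0.99, -0.002], [-0.004, -0.003, -1.0]]
ft_force: [0.6, 0.7, -0.4]
grip_width: 0.0848
gripper_force: 0.0
```

>>> jog_arm(hand=[0.085,0.085,0.085,0.085,0.085], travel=[[0,0,0],[0,0,0],[0,0,0],[0,0,0],[0,0,0]], yaw=[0,0,0,0,0])

```text
time_s: 14.72
position: [0.4337, -0.1018, 0.2232]
tool_rot: [[-0.99, -0.142, -0.0], [-0.142, 0.99, 0.0], [0.0, 0.0, -1.0]]
ft_force: [0.3, 0.1, -0.7]
grip_width: 0.0846
gripper_force: 0.0
```

```bash
python3 - <<'E'
from h import *
im=env.get_image('scene');cv2.imwrite('pics/s3.png',cv2.resize(im[100:300,120:380,::-1],None,fx=2,fy=2))
k=cam('scene');v=im[...,0]*red(im);c=blob((v>200).astype(np.uint8));print(cv2.minEnclosingCircle(ray(k,c,.0955)[:,:2].astype(np.float32)))
E
```

```text
((0.4336507320404053, -0.10204519331455231), 0.025272512808442116)
```

View pics/s3.png

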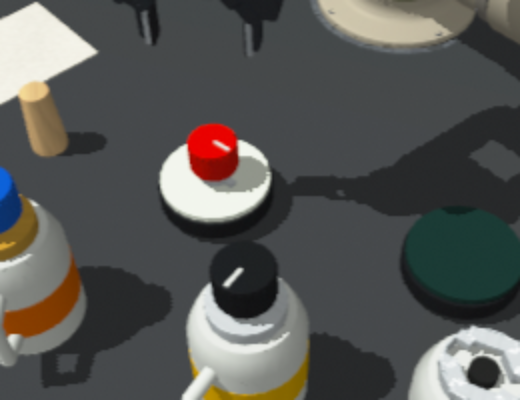

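The cap stands upright near the middle of the white top, and the gripper is clear of it.

```bash
python3 -c "
from rig import env
print(env.close_job())"
```

```text
the job is handed in; nothing more can be done
None
```

The red cap was pressed, turned 75° and lifted off the jug. It now stands upright about 1 mm from the measured centre of the white-topped stand, with the gripper clear; I handed the job in at about 15 s, and no verdict came back.

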